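# Roll the drawing tube onto the green band

## Task

With the fingertips on its top, roll the cardboard drawing tube across the black packing mat to the green band, so that it comes to rest lying on the green band along its whole length and does not reach past the ends of the band. Keep the fingertips on the upper part of the tube; let it roll over on the way rather than slide, and do not pinch, lift or carry it. Leave the eraser, the tape roll, the jar and the mug where they are.

Things in the scene. Friction and masses are not known exactly. Their poses are not given: they have to be found in the camera images.
- tube: brown cardboard drawing tube, a cylinder 50 mm across and 200 mm long, 0.15 kg, white end caps, a blue line along it (on top at the start), lying between the bands. Origin at its centre (z = 0.028); y along it to its left end; z is up at first and turns as it rolls. Slight rolling resistance: released at 50 mm/s it coasts under 10 mm. Fingertips on its top travel twice as far as its centre
- tube_left (a point): centre of the tube's left (+y) end face, on its axis, 100 mm from its centre
- tube_right (a point): centre of the tube's right (-y) end face, on its axis, 100 mm from its centre
- mat: black rubber mat, fixed, 300 x 360 mm, 3 mm thick. Origin at the centre of its underside on the desk; x across the bands (away from the robot, roughly), y along the bands
- band_green: green band printed on the mat, 36 mm wide (its x) and 260 mm long (its y), flat, nothing to feel; origin at its centre on the mat's top (z = 0.003). It is the nearer or the farther one of the two bands; the tube starts 82 to 114 mm from it
- band_orange: orange band of the same size on the other side of the tube; not the goal
- eraser: blue and white eraser, 21 x 52 x 11 mm, loose on the mat's left margin, about 150 mm to the left of the mat's middle; origin at the centre of its underside
- tape_roll: roll of tape lying flat, 53 mm across, 18 mm high, loose on the mat's right margin, about 150 mm from the mat's middle; origin at the centre of its underside
- jar: glass jar with a lid, 71 mm across, 114 mm high, loose on the desk to the right of the mat; origin at the centre of its underside
- mug: white mug, 84 x 118 mm with its handle, 97 mm high, loose on the desk to the left of the mat; origin at the centre of its underside

How it is judged:
By the outcome, as a careful person would: the job done as asked, in the order asked, and still so for the second after the job is handed in, with the robot touching nothing.
It also fails if it takes over 54 s, if anything falls off the work surface, if the arm or the gripper's body presses on something with over 40 N, if the wrist force passes 120 N, or if a joint passes its speed limit or range.

## Robot

A 6-joint arm with a two-finger parallel gripper is mounted at the origin on a cart in front of the work surface, level with it; the furniture and walls round the work are solid. World frame = base frame: x ahead of the robot, y to its left, z up, the work surface at z = 0. Lengths are in m, angles in degrees, forces in N, time in s.
With the tool pointing down it reaches from about 0.275 to 0.975 m from the base axis. Payload 8.4 kg.
Tool frame: the origin (TCP) lies at the centre of the arm's flange, where the gripper is bolted on; the fingertips stand 190 mm ahead of it and the grasp point (between the pads) lies 171 mm ahead of it; z points along the fingers, y is the line along which they close (so a half turn about z gives the same grasp; the last joint's range is limited). The gripper opens to 92 mm and grips with 3 to 60 N. Pads are 20 mm wide; open, the fingers measure 128 mm over their backs; the gripper's body (75 mm by 189 mm) begins 69 mm behind the grasp point.
Start: joints at [63.117, 20.225, 93.587, -0, 66.188, -0.138], TCP at [0.281, 0.558, 0.405] pointing down, gripper open.
Joint ranges: [-150.9, 150.9], [-52.94, 120.26], [3.33, 152.33], [-74.26, 254.26], [0, 154.13], [-172.89, 172.89]. Speed limits (degrees/s): [127.2, 127.2, 159.86, 180, 180, 180].

## Interface

Orientations are given as a 3x3 rotation matrix whose columns are the frame's x, y, z axes.
In Python, from rig import telemetry, viewer, env gives the robot as it stands.
- The arm moves only by the tool play_rows, never from a script. Its argument "motion" is a list of rows, each an object of numbers: "tx", "ty", "tz": the shift along the tool's x, y, z normalised to -1 to 1, where 1 is 0.02 m; "ax", "ay", "az": the turn, a rotation vector about the tool's x, y, z normalised to -1 to 1, where 1 is 0.1 rad; "fingers": the closure, from -1 (fully open) to 1 (shut). A call has 1 to 20 rows; each row shifts and turns the commanded pose from where the row before left it, along the tool's axes as they then stand; what a row does not reach is not made up. A row lasts 1/12 s, in which the tool goes at most 41.7 mm and 7.16 degrees, less where a joint would pass 70% of its speed; a pose out of reach is approached as far as the arm can. A call with a number of a shift or a turn outside -1 to 1 is refused whole. A call with a gripper value outside its range is refused whole. The fingers move at their own pace and stop on an object; "squeeze" is the grip in N (left out, the last holds). Time passes only in rows, so rows that do not move let the fingers close. It gives the time, the measured TCP pose, the force, the opening and the grip force at its end, in the units of the state.
- telemetry.get_obs(): the state, without advancing time (a new reading comes with each control period).
- viewer.camera(name): name is "side" or "top" or "wrist"; returns a dict with "image" (480x640x3 uint8, red, green, blue), "z_map" (480x640 float32, m along the optical axis (not along the pixel's ray), 0 where there is no reading), "fx", "fy", "cx", "cy" (pixels), "k1" (the pictures are not rectified: a ray, as slopes to the right and down, at radius r is drawn at 1 + k1 r^2 times it, then the intrinsics apply), "position" and "attitude" of the camera in the world; the wrist camera has in their place "T_tool_cam" (4x4, takes a point from camera to tool coordinates, whose origin is the TCP and whose axes are the flange's). Camera axes: x right, y up, looking along -z (the intrinsics and any distortion apply to the point x, -y, -z); pixel columns grow to the right and rows downward; lengths in m; the calibration is good to about 2 mm. A picture is of the moment at which its call begins: read the wrist's pose just before it.
- env.hand_in(): hands the job in; it is judged then, once.
The state is a dict: "time": time; "joint_pos": joint angles; "joint_velocities": joint speeds; "joint_torque": joint torques, N m; "ee_pos": TCP position; "eef_rot": TCP orientation; "contact_force": force on the tool from outside, world axes, zero at the start; "torque": the same for the moment, N m; "opening": opening from 0.0 (shut) to 1.0 (fully open); "gripper_force": force on a finger pad.
Only numpy, scipy, OpenCV 4.12 (cv2) and the standard library are available. Lean on these libraries where they do the work, as an engineer would, in place of code of your own. Each camera call takes 0.05 s, during which the arm holds its last target. There are 200 camera calls.

## Working session

There is one attempt and no reset: what is moved stays moved. The work goes in short steps, Python scripts to look and compute and a tool call to move; the robot and the scene stay as the last step left them, time stands still between calls to the robot, and variables do not carry over. Pictures are saved under pics/ and viewed, at most 10 in all, crops included, and the job is handed in when it is done.

Besides the shell and the picture viewer there is one more tool, called as name(argument=value, ...), one argument or row to a line, values as JSON. play_rows: Moves the arm, as the interface text tells. Its arguments: {"type":"object","properties":{"motion":{"type":"array","items":{"type":"object","properties":{"tx":{"type":"number"},"ty":{"type":"number"},"tz":{"type":"number"},"ax":{"type":"number"},"ay":{"type":"number"},"az":{"type":"number"},"fingers":{"type":"number"}}}},"squeeze":{"type":"number"}},"required":["motion"]}

```bash
mkdir -p pics
cat > h.py <<'E'
import numpy as np, cv2
from rig import telemetry, viewer, env
def ray(c,u,v):
    x=(u-c['cx'])/c['fx']; y=(v-c['cy'])/c['fy']
    X,Y=x,y
    for _ in range(20):
        s=1+c['k1']*(X*X+Y*Y); X,Y=x/s,y/s
    return np.array([X,-Y,-1.0])
def plane(c,u,v,z):
    R=np.array(c['attitude'],float); d=R@ray(c,u,v); p=np.array(c['position'],float)
    return p+d*(z-p[2])/d[2]
E
python3 - <<'E'
from h import *
s=telemetry.get_obs(); print(s)
for n in ['top','side']:
    c=viewer.camera(n); cv2.imwrite(f'pics/{n}0.png',c['image'][:,:,::-1])
    np.save(n+'0.npy',c,allow_pickle=True)
    print(n,{k:v for k,v in c.items() if k not in('image','z_map')})
E
```

```text
{'time': 0.0, 'joint_pos': array([ 6.31154732e+01,  2.02614066e+01,  9.36291229e+01,  1.18459141e-04,
        6.61871479e+01, -1.37039682e-01]), 'joint_velocities': array([-0.0450532 ,  0.02321344,  0.08383986, -0.00363839, -0.16366597,
        0.00801412]), 'joint_torque': array([ 1.39380583e-03, -5.93828416e+01, -3.34214222e+01,  6.97436440e-02,
        2.36722373e-02, -6.87050238e-05]), 'ee_pos': array([0.28117563, 0.55791646, 0.40397494]), 'eef_rot': array([[-8.92998305e-01,  4.50059606e-01, -6.14737537e-04],
       [ 4.50060025e-01,  8.92997488e-01, -1.20834241e-03],
       [ 5.13296612e-06, -1.35571652e-03, -9.99999081e-01]]), 'contact_force': array([0.27286353, 0.31197629, 0.02151793]), 'torque': array([ 0.01864653, -0.00316184,  0.02456705]), 'gripper_force': 0.0, 'opening': 0.9979570229298362}
top {'fx': 438.61563572277873, 'fy': 438.61563572277873, 'cx': 316.5428125818446, 'cy': 234.10026339089717, 'k1': 0.014805667642269184, 'position': array([0.51609545, 0.12616739, 0.93891805]), 'attitude': array([[ 0.00647349,  0.99793228, -0.06394724],
       [-0.99940905,  0.00861541,  0.03327635],
       [ 0.03375848,  0.06369403,  0.99739833]])}
side {'fx': 558.1720493509644, 'fy': 558.1720493509644, 'cx': 324.28779134925037, 'cy': 236.88409923719294, 'k1': 0.044533553765468394, 'position': array([0.59524666, 1.00104211, 0.68774766]), 'attitude': array([[-0.99976079,  0.02123157,  0.00525216],
       [-0.007956  , -0.57671703,  0.81690524],
       [ 0.02037319,  0.81666804,  0.57674799]])}
```

View pics/top0.png

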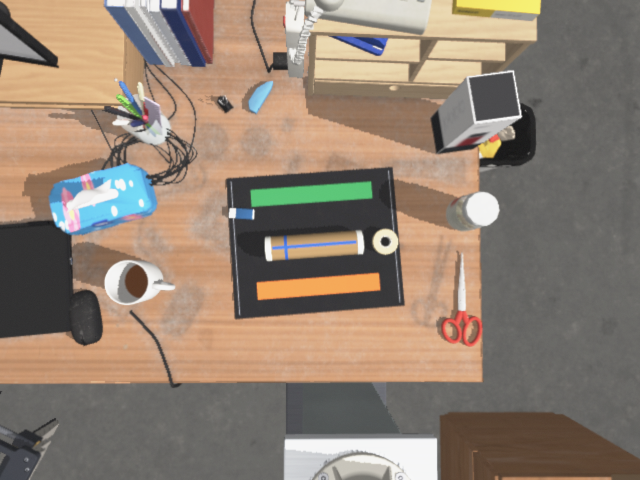

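View pics/side0.png

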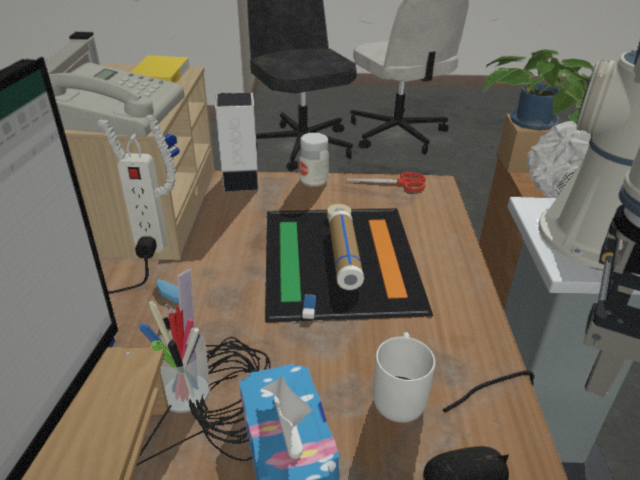

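The green band is the far one, at top-image pixel (311,194). The tube is at (314,245), the tape roll at (386,241) just off the tube's right end, and the eraser at (241,213).

```bash
cat >> h.py <<'E'
def big(m):
    m=cv2.morphologyEx(m.astype(np.uint8),cv2.MORPH_OPEN,np.ones((2,2)))
    cs,_=cv2.findContours(m,cv2.RETR_EXTERNAL,cv2.CHAIN_APPROX_NONE)
    return max(cs,key=cv2.contourArea)[:,0,:].astype(float)
def mask(img,lo,hi,box):
    h=cv2.cvtColor(np.ascontiguousarray(img),cv2.COLOR_RGB2HSV); m=cv2.inRange(h,np.array(lo),np.array(hi))>0
    k=np.zeros_like(m); k[box[1]:box[3],box[0]:box[2]]=1; return m&k
def rect(c,m,z):
    P=np.array([plane(c,u,v,z)[:2] for u,v in big(m)])
    (cx,cy),(w,h),a=cv2.minAreaRect((P*1000).astype(np.float32))
    b=cv2.boxPoints(((cx,cy),(w,h),a)); e=[b[1]-b[0],b[2]-b[1]]; e=max(e,key=np.linalg.norm); e=e/np.linalg.norm(e)
    if e[1]<0:e=-e
    return np.round([cx,cy],1),np.round(sorted((w,h)),1),round(float(np.degrees(np.arctan2(-e[0],e[1]))),2)
G=((50,80,50),(85,255,255)); O=((8,150,120),(20,255,255))
E
python3 - <<'E'
from h import *
c=np.load('top0.npy',allow_pickle=True).item(); im=c['image']
print('green',rect(c,mask(im,*G,(230,170,400,220)),.003))
print('orange',rect(c,mask(im,*O,(230,265,400,310)),.003))
tb=mask(im,(5,40,60),(180,255,255),(262,225,366,265))|mask(im,(0,0,150),(180,255,255),(262,225,366,265))
print('tube z.028',rect(c,tb,.028), 'z.04',rect(c,tb,.04))
print('blue',rect(c,mask(im,(105,100,80),(130,255,255),(285,230,364,260)),.053))
print('tape',rect(c,mask(im,(0,0,110),(180,255,255),(369,225,400,258)),.021))
print('eraser',rect(c,mask(im,(0,0,110),(180,255,255),(226,200,260,225)),.014))
z=c['z_map']
for n,(u,v) in dict(tube=(330,240),mat=(311,220),desk=(200,230)).items():
    d=ray(c,u,v)*z[v,u]; print(n,np.round(np.array(c['position'])+np.array(c['attitude'])@d,4))
c=np.load('side0.npy',allow_pickle=True).item(); im=c['image']
print('side green',rect(c,mask(im,*G,(260,200,320,310)),.003))
print('side blue',rect(c,mask(im,(105,100,60),(130,255,255),(330,200,362,275)),.053))
E
```

```text
green (array([661.1, 104.5]), array([ 39.2, 262.4]), 4.74)
orange (array([464.2,  88.5]), array([ 37.6, 261. ]), 4.68)
tube z.028 (array([549.3,  98.6]), array([ 52.7, 205.6]), 4.77) z.04 (array([548.9,  99. ]), array([ 52. , 202.9]), 4.77)
blue (array([543.9,  87.2]), array([ 46.4, 141.8]), 0.48)
tape (array([562.9, -52.1]), array([57.3, 61.6]), 89.89)
eraser (array([618.8, 254.8]), array([50.8, 58.7]), 1.09)
tube [0.5614 0.069  0.0488]
mat [0.606  0.1071 0.0054]
desk [5.829e-01 3.427e-01 3.000e-04]
side green (array([657.3, 109.3]), array([ 39.4, 264.3]), 4.68)
side blue (array([546. , 106.1]), array([  9.6, 162.3]), 2.5)
```

play_rows(
  motion=[
    {"az": -0.92,"fingers": -1},
    {"az": -0.92},
    {"az": -0.92},
    {"az": -0.92},
    {"az": -0.92},
    {"az": -0.92},
    {},
    {"tx": -0.48,"ty": -1},
    {"tx": -0.48,"ty": -1},
    {"tx": -0.48,"ty": -1},
    {"tx": -0.48,"ty": -1},
    {"tx": -0.48,"ty": -1},
    {"tx": -0.48,"ty": -1},
    {"tx": -0.48,"ty": -1},
    {"tx": -0.48,"ty": -1},
    {"tx": -0.48,"ty": -1},
    {"tx": -0.48,"ty": -1},
    {"tx": -0.48,"ty": -1},
    {"tx": -0.48,"ty": -1},
  ],
)

```text
invalid input at $.motion[0]: expected keys tx, ty, tz, ax, ay, az, fingers
```

play_rows(
  motion=[
    {"tx": -0.48,"ty": -1},
    {"tx": -0.48,"ty": -1},
    {"tx": -0.48,"ty": -1},
    {"tx": -0.48,"ty": -1},
    {"tx": -0.48,"ty": -1},
    {"tx": -0.48,"ty": -1},
    {"tx": -0.48,"ty": -1},
    {"tx": -0.48,"ty": -1},
    {"tx": -0.48,"ty": -1},
    {"tx": -0.48,"ty": -1},
    {"tx": -0.48,"ty": -1},
    {"tx": -0.48,"ty": -1},
    {},
    {},
    {},
  ],
)

```text
invalid input at $.motion[0]: expected keys tx, ty, tz, ax, ay, az, fingers
```

```bash
cat >> h.py <<'E'
def err(x,y,z,yaw=4.72):
    s=telemetry.get_obs(); R=np.array(s['eef_rot']); p=np.array(s['ee_pos'])
    print('t',round(s['time'],2),'p',p.round(4),'yaw',round(float(np.degrees(np.arctan2(-R[0,1],R[1,1]))),2),'tilt',R[:,2].round(4),'F',np.round(s['contact_force'],2))
    print('move (mm, tool):',(R.T@(np.array([x,y,z])-p)*1000).round(1))
E
python3 - <<'E'
from h import *
a=np.radians(4.72); ex=np.array([np.cos(a),np.sin(a)])
t=np.array([.549,.0988])-.010*ex; print(t)
err(*t,.252)
E
```

```text
[0.53903391 0.09797714]
t 0.1 p [0.2812 0.5579 0.404 ] yaw -26.75 tilt [-6.0e-04 -1.2e-03 -1.0e+00] F [ 1.33  0.16 -0.34]
move (mm, tool): [-437.3 -294.5  152.4]
```

play_rows(
  motion=[
    {"tx": 0,"ty": 0,"tz": 0,"ax": 0,"ay": 0,"az": -0.92,"fingers": -1},
    {"tx": 0,"ty": 0,"tz": 0,"ax": 0,"ay": 0,"az": -0.92,"fingers": -1},
    {"tx": 0,"ty": 0,"tz": 0,"ax": 0,"ay": 0,"az": -0.92,"fingers": -1},
    {"tx": 0,"ty": 0,"tz": 0,"ax": 0,"ay": 0,"az": -0.92,"fingers": -1},
    {"tx": 0,"ty": 0,"tz": 0,"ax": 0,"ay": 0,"az": -0.92,"fingers": -1},
    {"tx": 0,"ty": 0,"tz": 0,"ax": 0,"ay": 0,"az": -0.92,"fingers": -1},
    {"tx": -0.48,"ty": -1,"tz": 0,"ax": 0,"ay": 0,"az": 0,"fingers": -1},
    {"tx": -0.48,"ty": -1,"tz": 0,"ax": 0,"ay": 0,"az": 0,"fingers": -1},
    {"tx": -0.48,"ty": -1,"tz": 0,"ax": 0,"ay": 0,"az": 0,"fingers": -1},
    {"tx": -0.48,"ty": -1,"tz": 0,"ax": 0,"ay": 0,"az": 0,"fingers": -1},
    {"tx": -0.48,"ty": -1,"tz": 0,"ax": 0,"ay": 0,"az": 0,"fingers": -1},
    {"tx": -0.48,"ty": -1,"tz": 0,"ax": 0,"ay": 0,"az": 0,"fingers": -1},
    {"tx": -0.48,"ty": -1,"tz": 0,"ax": 0,"ay": 0,"az": 0,"fingers": -1},
    {"tx": -0.48,"ty": -1,"tz": 0,"ax": 0,"ay": 0,"az": 0,"fingers": -1},
    {"tx": -0.48,"ty": -1,"tz": 0,"ax": 0,"ay": 0,"az": 0,"fingers": -1},
    {"tx": -0.48,"ty": -1,"tz": 0,"ax": 0,"ay": 0,"az": 0,"fingers": -1},
    {"tx": -0.48,"ty": -1,"tz": 0,"ax": 0,"ay": 0,"az": 0,"fingers": -1},
    {"tx": -0.48,"ty": -1,"tz": 0,"ax": 0,"ay": 0,"az": 0,"fingers": -1},
  ],
)

```text
time: 1.6
ee_pos: [0.4168, 0.3278, 0.4044]
eef_rot: [[-0.996, -0.085, -0.0], [-0.085, 0.996, -0.0], [0.0, -0.0, -1.0]]
contact_force: [1.0, 0.2, -0.8]
opening: 0.996
gripper_force: 0.0
```

play_rows(
  motion=[
    {"tx": -0.48,"ty": -1,"tz": 0,"ax": 0,"ay": 0,"az": 0,"fingers": -1},
    {"tx": -0.48,"ty": -1,"tz": 0,"ax": 0,"ay": 0,"az": 0,"fingers": -1},
    {"tx": -0.48,"ty": -1,"tz": 0,"ax": 0,"ay": 0,"az": 0,"fingers": -1},
    {"tx": -0.48,"ty": -1,"tz": 0,"ax": 0,"ay": 0,"az": 0,"fingers": -1},
    {"tx": -0.48,"ty": -1,"tz": 0,"ax": 0,"ay": 0,"az": 0,"fingers": -1},
    {"tx": -0.48,"ty": -1,"tz": 0,"ax": 0,"ay": 0,"az": 0,"fingers": -1},
    {"tx": -0.48,"ty": -1,"tz": 0,"ax": 0,"ay": 0,"az": 0,"fingers": -1},
    {"tx": -0.48,"ty": -1,"tz": 0,"ax": 0,"ay": 0,"az": 0,"fingers": -1},
    {"tx": -0.48,"ty": -1,"tz": 0,"ax": 0,"ay": 0,"az": 0,"fingers": -1},
    {"tx": -0.48,"ty": -1,"tz": 0,"ax": 0,"ay": 0,"az": 0,"fingers": -1},
    {"tx": -0.48,"ty": -1,"tz": 0,"ax": 0,"ay": 0,"az": 0,"fingers": -1},
    {"tx": -0.48,"ty": -1,"tz": 0,"ax": 0,"ay": 0,"az": 0,"fingers": -1},
    {"tx": 0,"ty": 0,"tz": 0,"ax": 0,"ay": 0,"az": 0,"fingers": -1},
    {"tx": 0,"ty": 0,"tz": 0,"ax": 0,"ay": 0,"az": 0,"fingers": -1},
    {"tx": 0,"ty": 0,"tz": 0,"ax": 0,"ay": 0,"az": 0,"fingers": -1},
  ],
)

```text
time: 2.85
ee_pos: [0.5513, 0.0997, 0.4044]
eef_rot: [[-0.996, -0.085, -0.001], [-0.085, 0.996, 0.0], [0.001, 0.0, -1.0]]
contact_force: [-0.5, 0.0, 0.2]
opening: 1.002
gripper_force: 0.0
```

Run:
```python
from h import *
err(.539,.098,.252)
s=telemetry.get_obs(); c=viewer.camera('wrist'); cv2.imwrite('pics/w1.png',c['image'][:,:,::-1])
T=np.array(c['T_tool_cam']); R=np.array(s['eef_rot']); c['attitude']=R@T[:3,:3]; c['position']=np.array(s['ee_pos'])+R@T[:3,3]
np.save('w1.npy',c,allow_pickle=True)
```

```text
t 2.85 p [0.5513 0.0997 0.4044] yaw 4.85 tilt [-1.e-03  2.e-04 -1.e+00] F [-0.46  0.01  0.24]
move (mm, tool): [ 12.3  -0.7 152.4]
```

View pics/w1.png

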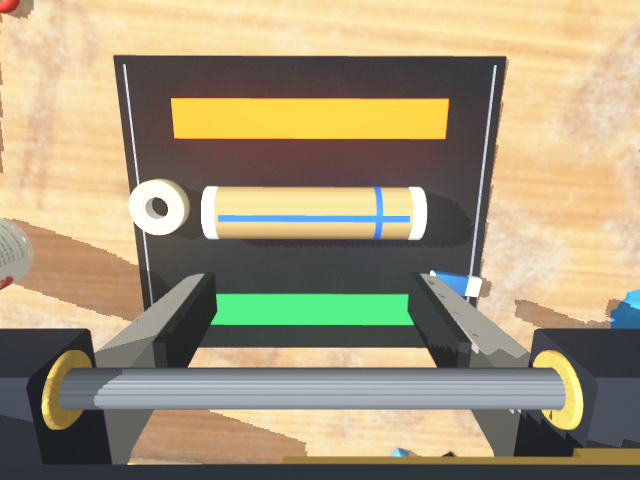

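Wrist view: the tube lies at columns 201–427, rows 187–240. It is parallel to the green band (rows 294–325) and centred between the open fingers.

Run:
```python
from h import *
c=np.load('w1.npy',allow_pickle=True).item()
print('or',rect(c,mask(c['image'],(8,120,120),(25,255,255),(150,90,470,150)),.003))
m=mask(c['image'],(0,0,110),(180,255,255),(195,170,440,260))
print('tube',rect(c,m,.028),rect(c,m,.04))
print('green edge rows',[plane(c,310,v,.003).round(4) for v in (294,325)])
```

```text
or (array([466.6,  92.1]), array([ 37.2, 261.5]), 4.78)
tube (array([552. , 103.2]), array([ 51.1, 214.5]), 4.83) (array([549.5, 102.8]), array([ 49.4, 207.3]), 4.83)
green edge rows [array([0.6447, 0.1064, 0.003 ]), array([0.6812, 0.1094, 0.003 ])]
```

play_rows(
  motion=[
    {"tx": 0.15,"ty": 0,"tz": 0.6,"ax": 0,"ay": 0,"az": 0,"fingers": -1},
    {"tx": 0.15,"ty": 0,"tz": 1,"ax": 0,"ay": 0,"az": 0,"fingers": -1},
    {"tx": 0.15,"ty": 0,"tz": 1,"ax": 0,"ay": 0,"az": 0,"fingers": -1},
    {"tx": 0.15,"ty": 0,"tz": 1,"ax": 0,"ay": 0,"az": 0,"fingers": -1},
    {"tx": 0,"ty": 0,"tz": 1,"ax": 0,"ay": 0,"az": 0,"fingers": -1},
    {"tx": 0,"ty": 0,"tz": 1,"ax": 0,"ay": 0,"az": 0,"fingers": -1},
    {"tx": 0,"ty": 0,"tz": 1,"ax": 0,"ay": 0,"az": 0,"fingers": -1},
    {"tx": 0,"ty": 0,"tz": 0.6,"ax": 0,"ay": 0,"az": 0,"fingers": -1},
    {"tx": 0,"ty": 0,"tz": 0.4,"ax": 0,"ay": 0,"az": 0,"fingers": -1},
    {"tx": 0,"ty": 0,"tz": 0,"ax": 0,"ay": 0,"az": 0,"fingers": -1},
    {"tx": 0,"ty": 0,"tz": 0,"ax": 0,"ay": 0,"az": 0,"fingers": -1},
  ],
)

```text
time: 3.82
ee_pos: [0.5398, 0.0988, 0.2529]
eef_rot: [[-0.996, -0.085, -0.0], [-0.085, 0.996, 0.0], [0.0, 0.0, -1.0]]
contact_force: [0.2, 0.5, 0.5]
opening: 0.998
gripper_force: 0.0
```

Run:
```python
from h import *
err(.539,.098,.243)
```

```text
t 3.82 p [0.5398 0.0988 0.2529] yaw 4.9 tilt [-1.e-04  0.e+00 -1.e+00] F [0.16 0.48 0.47]
move (mm, tool): [ 0.9 -0.7  9.9]
```

play_rows(
  motion=[
    {"tx": 0,"ty": 0,"tz": 0.3,"ax": 0,"ay": 0,"az": 0,"fingers": -1},
    {"tx": 0,"ty": 0,"tz": 0.15,"ax": 0,"ay": 0,"az": 0,"fingers": -1},
    {"tx": 0,"ty": 0,"tz": 0.05,"ax": 0,"ay": 0,"az": 0,"fingers": -1},
    {"tx": 0,"ty": 0,"tz": 0,"ax": 0,"ay": 0,"az": 0,"fingers": -1},
    {"tx": 0,"ty": 0,"tz": 0,"ax": 0,"ay": 0,"az": 0,"fingers": -1},
  ],
)

```text
time: 4.23
ee_pos: [0.5401, 0.0985, 0.2433]
eef_rot: [[-0.996, -0.085, 0.001], [-0.085, 0.996, 0.0], [-0.001, 0.0, -1.0]]
contact_force: [-0.2, 1.2, 3.6]
opening: 1.002
gripper_force: 1.8
```

play_rows(
  motion=[
    {"tx": 0,"ty": 0,"tz": 0.05,"ax": 0,"ay": 0,"az": 0,"fingers": -1},
    {"tx": 0,"ty": 0,"tz": 0,"ax": 0,"ay": 0,"az": 0,"fingers": -1},
    {"tx": 0,"ty": 0,"tz": 0,"ax": 0,"ay": 0,"az": 0,"fingers": -1},
  ],
)

```text
time: 4.48
ee_pos: [0.5408, 0.0986, 0.2431]
eef_rot: [[-0.996, -0.085, 0.003], [-0.085, 0.996, 0.0], [-0.003, 0.0, -1.0]]
contact_force: [0.0, -0.1, 11.1]
opening: 1.002
gripper_force: 5.7
```

play_rows(
  motion=[
    {"tx": -0.05,"ty": 0,"tz": 0,"ax": 0,"ay": 0,"az": 0,"fingers": -1},
    {"tx": -0.1,"ty": 0,"tz": 0,"ax": 0,"ay": 0,"az": 0,"fingers": -1},
    {"tx": -0.1,"ty": 0,"tz": 0,"ax": 0,"ay": 0,"az": 0,"fingers": -1},
    {"tx": -0.1,"ty": 0,"tz": 0,"ax": 0,"ay": 0,"az": 0,"fingers": -1},
    {"tx": -0.1,"ty": 0,"tz": 0,"ax": 0,"ay": 0,"az": 0,"fingers": -1},
    {"tx": -0.1,"ty": 0,"tz": 0,"ax": 0,"ay": 0,"az": 0,"fingers": -1},
    {"tx": -0.1,"ty": 0,"tz": 0,"ax": 0,"ay": 0,"az": 0,"fingers": -1},
    {"tx": -0.1,"ty": 0,"tz": 0,"ax": 0,"ay": 0,"az": 0,"fingers": -1},
    {"tx": -0.1,"ty": 0,"tz": 0,"ax": 0,"ay": 0,"az": 0,"fingers": -1},
    {"tx": -0.1,"ty": 0,"tz": 0,"ax": 0,"ay": 0,"az": 0,"fingers": -1},
    {"tx": -0.05,"ty": 0,"tz": 0,"ax": 0,"ay": 0,"az": 0,"fingers": -1},
    {"tx": 0,"ty": 0,"tz": 0,"ax": 0,"ay": 0,"az": 0,"fingers": -1},
  ],
)

```text
time: 5.48
ee_pos: [0.5609, 0.1002, 0.2433]
eef_rot: [[-0.996, -0.085, 0.004], [-0.085, 0.996, 0.0], [-0.004, 0.0, -1.0]]
contact_force: [-0.2, 0.0, 12.5]
opening: 1.0
gripper_force: 6.2
```

Run:
```python
from h import *
err(.539,.098,.243)
c=viewer.camera('side'); im=c['image'][180:320,250:440,::-1]; cv2.imwrite('pics/s1.png',cv2.resize(im,None,fx=4,fy=4))
```

```text
t 5.48 p [0.5609 0.1002 0.2433] yaw 4.88 tilt [ 3.7e-03  5.0e-04 -1.0e+00] F [-0.17  0.02 12.45]
move (mm, tool): [22.1 -0.4  0.2]
```

View pics/s1.png

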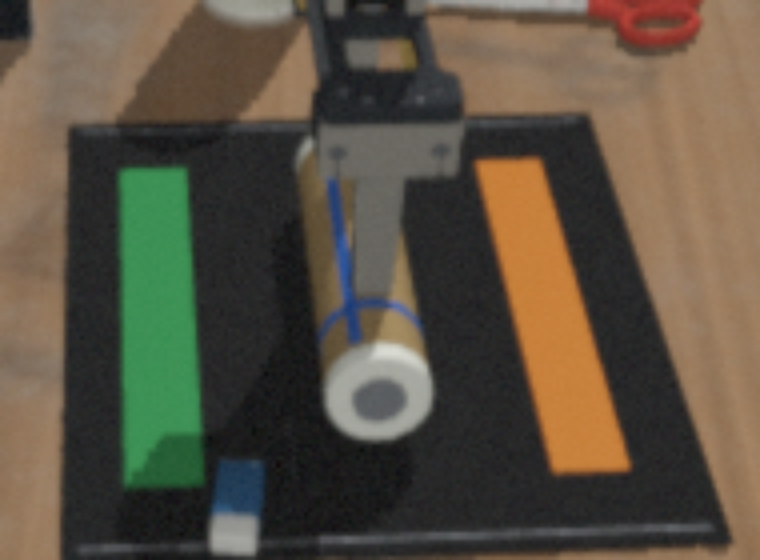

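The tube rolled: the blue line has turned towards the green side and the tip is still on top. I'll continue this stroke, then lift and regrip behind.

play_rows(
  motion=[
    {"tx": -0.05,"ty": 0,"tz": 0,"ax": 0,"ay": 0,"az": 0,"fingers": -1},
    {"tx": -0.1,"ty": 0,"tz": 0,"ax": 0,"ay": 0,"az": 0,"fingers": -1},
    {"tx": -0.1,"ty": 0,"tz": 0,"ax": 0,"ay": 0,"az": 0,"fingers": -1},
    {"tx": -0.1,"ty": 0,"tz": 0,"ax": 0,"ay": 0,"az": 0,"fingers": -1},
    {"tx": -0.1,"ty": 0,"tz": 0,"ax": 0,"ay": 0,"az": 0,"fingers": -1},
    {"tx": -0.1,"ty": 0,"tz": 0,"ax": 0,"ay": 0,"az": 0,"fingers": -1},
    {"tx": -0.1,"ty": 0,"tz": 0,"ax": 0,"ay": 0,"az": 0,"fingers": -1},
    {"tx": -0.1,"ty": 0,"tz": 0,"ax": 0,"ay": 0,"az": 0,"fingers": -1},
    {"tx": -0.1,"ty": 0,"tz": 0,"ax": 0,"ay": 0,"az": 0,"fingers": -1},
    {"tx": -0.1,"ty": 0,"tz": 0,"ax": 0,"ay": 0,"az": 0,"fingers": -1},
    {"tx": -0.05,"ty": 0,"tz": 0,"ax": 0,"ay": 0,"az": 0,"fingers": -1},
    {"tx": 0,"ty": 0,"tz": 0,"ax": 0,"ay": 0,"az": 0,"fingers": -1},
    {"tx": 0,"ty": 0,"tz": -0.4,"ax": 0,"ay": 0,"az": 0,"fingers": -1},
    {"tx": 0.2,"ty": 0,"tz": 0,"ax": 0,"ay": 0,"az": 0,"fingers": -1},
    {"tx": 0.4,"ty": 0,"tz": 0,"ax": 0,"ay": 0,"az": 0,"fingers": -1},
    {"tx": 0.4,"ty": 0,"tz": 0,"ax": 0,"ay": 0,"az": 0,"fingers": -1},
    {"tx": 0,"ty": 0,"tz": 0,"ax": 0,"ay": 0,"az": 0,"fingers": -1},
    {"tx": 0,"ty": 0,"tz": 0,"ax": 0,"ay": 0,"az": 0,"fingers": -1},
  ],
)

```text
time: 7.03
ee_pos: [0.5588, 0.1001, 0.2494]
eef_rot: [[-0.996, -0.085, -0.001], [-0.085, 0.996, -0.0], [0.001, -0.0, -1.0]]
contact_force: [0.7, 0.6, 0.4]
opening: 0.998
gripper_force: 0.0
```

```bash
cat >> h.py <<'E'
def cap(c,uguess=None):
    # white end cap blob near the left end in the side view
    m=mask(c['image'],(0,0,140),(180,60,255),(280,255,370,300))
    q=big(m); (u,v),(w,h),a=cv2.minAreaRect(cv2.convexHull(q.astype(np.float32)))
    return u,v,w,h,plane(c,u,v,.028).round(4)
E
python3 - <<'E'
from h import *
err(.561,.100,.243)
print(cap(np.load('side0.npy',allow_pickle=True).item()))
c=viewer.camera('side'); np.save('s2.npy',c,allow_pickle=True); print(cap(c))
E
```

```text
t 7.03 p [0.5588 0.1001 0.2494] yaw 4.89 tilt [-1.e-03 -2.e-04 -1.e+00] F [0.73 0.61 0.36]
move (mm, tool): [-2.2 -0.3  6.4]
(351.5, 277.5, 23.0, 25.0, array([0.5376, 0.1957, 0.028 ]))
(340.5, 278.0, 22.0, 25.0, array([0.5581, 0.1978, 0.028 ]))
```

play_rows(
  motion=[
    {"tx": 0,"ty": 0,"tz": 0.4,"ax": 0,"ay": 0,"az": 0,"fingers": -1},
    {"tx": 0,"ty": 0,"tz": 0,"ax": 0,"ay": 0,"az": 0,"fingers": -1},
    {"tx": -0.1,"ty": 0,"tz": 0,"ax": 0,"ay": 0,"az": 0,"fingers": -1},
    {"tx": -0.2,"ty": 0,"tz": 0,"ax": 0,"ay": 0,"az": 0,"fingers": -1},
    {"tx": -0.2,"ty": 0,"tz": 0,"ax": 0,"ay": 0,"az": 0,"fingers": -1},
    {"tx": -0.2,"ty": 0,"tz": 0,"ax": 0,"ay": 0,"az": 0,"fingers": -1},
    {"tx": -0.2,"ty": 0,"tz": 0,"ax": 0,"ay": 0,"az": 0,"fingers": -1},
    {"tx": -0.2,"ty": 0,"tz": 0,"ax": 0,"ay": 0,"az": 0,"fingers": -1},
    {"tx": -0.2,"ty": 0,"tz": 0,"ax": 0,"ay": 0,"az": 0,"fingers": -1},
    {"tx": -0.2,"ty": 0,"tz": 0,"ax": 0,"ay": 0,"az": 0,"fingers": -1},
    {"tx": -0.2,"ty": 0,"tz": 0,"ax": 0,"ay": 0,"az": 0,"fingers": -1},
    {"tx": -0.2,"ty": 0,"tz": 0,"ax": 0,"ay": 0,"az": 0,"fingers": -1},
    {"tx": -0.2,"ty": 0,"tz": 0,"ax": 0,"ay": 0,"az": 0,"fingers": -1},
    {"tx": -0.1,"ty": 0,"tz": 0,"ax": 0,"ay": 0,"az": 0,"fingers": -1},
    {"tx": 0,"ty": 0,"tz": 0,"ax": 0,"ay": 0,"az": 0,"fingers": -1},
    {"tx": 0,"ty": 0,"tz": 0,"ax": 0,"ay": 0,"az": 0,"fingers": -1},
  ],
)

```text
time: 8.42
ee_pos: [0.6052, 0.104, 0.2427]
eef_rot: [[-0.996, -0.085, 0.004], [-0.085, 0.996, 0.0], [-0.004, 0.0, -1.0]]
contact_force: [1.5, -0.9, 12.2]
opening: 0.996
gripper_force: 5.8
```

play_rows(
  motion=[
    {"tx": 0,"ty": 0,"tz": -0.4,"ax": 0,"ay": 0,"az": 0,"fingers": -1},
    {"tx": 0.3,"ty": 0,"tz": 0,"ax": 0,"ay": 0,"az": 0,"fingers": -1},
    {"tx": 0.4,"ty": 0,"tz": 0,"ax": 0,"ay": 0,"az": 0,"fingers": -1},
    {"tx": 0.4,"ty": 0,"tz": 0,"ax": 0,"ay": 0,"az": 0,"fingers": -1},
    {"tx": 0,"ty": 0,"tz": 0,"ax": 0,"ay": 0,"az": 0,"fingers": -1},
    {"tx": 0,"ty": 0,"tz": 0,"ax": 0,"ay": 0,"az": 0,"fingers": -1},
  ],
)

```text
time: 8.92
ee_pos: [0.5807, 0.102, 0.2493]
eef_rot: [[-0.996, -0.085, -0.001], [-0.085, 0.996, -0.0], [0.001, -0.0, -1.0]]
contact_force: [-0.7, 0.0, -0.2]
opening: 0.997
gripper_force: 0.0
```

Run:
```python
from h import *
err(.561,.100,.243)
c=viewer.camera('side'); print(cap(c))
cv2.imwrite('pics/s3.png',cv2.resize(c['image'][180:320,250:440,::-1],None,fx=4,fy=4))
```

```text
t 8.92 p [0.5807 0.102  0.2493] yaw 4.89 tilt [-1.e-03 -2.e-04 -1.e+00] F [-0.7   0.03 -0.16]
move (mm, tool): [19.8 -0.3  6.4]
(329.5, 278.5, 23.0, 25.0, array([0.5785, 0.2   , 0.028 ]))
```

View pics/s3.png

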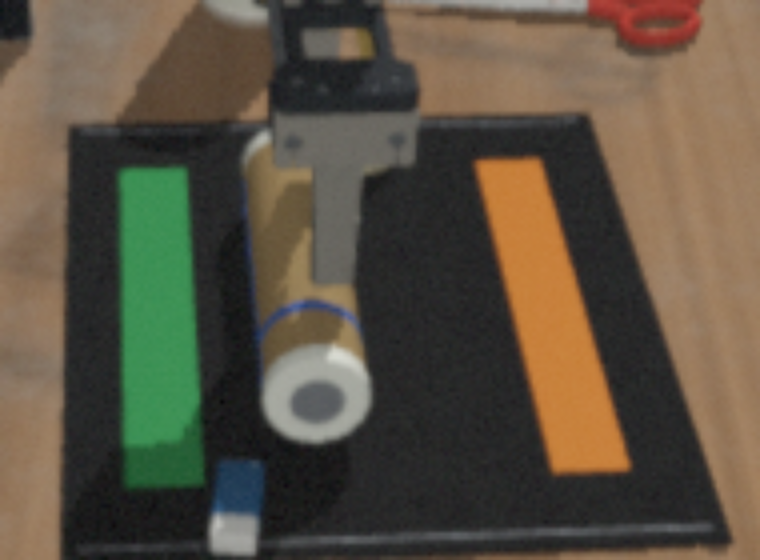

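Second stroke done. The tube is still parallel to the band, with its cap centre at crop pixel (316,402), so it has rolled about 41 mm. Repeating.

play_rows(
  motion=[
    {"tx": 0,"ty": 0,"tz": 0.4,"ax": 0,"ay": 0,"az": 0,"fingers": -1},
    {"tx": 0,"ty": 0,"tz": 0,"ax": 0,"ay": 0,"az": 0,"fingers": -1},
    {"tx": -0.1,"ty": 0,"tz": 0,"ax": 0,"ay": 0,"az": 0,"fingers": -1},
    {"tx": -0.2,"ty": 0,"tz": 0,"ax": 0,"ay": 0,"az": 0,"fingers": -1},
    {"tx": -0.2,"ty": 0,"tz": 0,"ax": 0,"ay": 0,"az": 0,"fingers": -1},
    {"tx": -0.2,"ty": 0,"tz": 0,"ax": 0,"ay": 0,"az": 0,"fingers": -1},
    {"tx": -0.2,"ty": 0,"tz": 0,"ax": 0,"ay": 0,"az": 0,"fingers": -1},
    {"tx": -0.2,"ty": 0,"tz": 0,"ax": 0,"ay": 0,"az": 0,"fingers": -1},
    {"tx": -0.2,"ty": 0,"tz": 0,"ax": 0,"ay": 0,"az": 0,"fingers": -1},
    {"tx": -0.2,"ty": 0,"tz": 0,"ax": 0,"ay": 0,"az": 0,"fingers": -1},
    {"tx": -0.2,"ty": 0,"tz": 0,"ax": 0,"ay": 0,"az": 0,"fingers": -1},
    {"tx": -0.2,"ty": 0,"tz": 0,"ax": 0,"ay": 0,"az": 0,"fingers": -1},
    {"tx": -0.2,"ty": 0,"tz": 0,"ax": 0,"ay": 0,"az": 0,"fingers": -1},
    {"tx": -0.1,"ty": 0,"tz": 0,"ax": 0,"ay": 0,"az": 0,"fingers": -1},
    {"tx": 0,"ty": 0,"tz": 0,"ax": 0,"ay": 0,"az": 0,"fingers": -1},
    {"tx": 0,"ty": 0,"tz": 0,"ax": 0,"ay": 0,"az": 0,"fingers": -1},
  ],
)

```text
time: 10.3
ee_pos: [0.6269, 0.1059, 0.2425]
eef_rot: [[-0.996, -0.085, 0.004], [-0.085, 0.996, 0.0], [-0.004, 0.0, -1.0]]
contact_force: [0.9, -0.2, 9.1]
opening: 0.999
gripper_force: 4.6
```

play_rows(
  motion=[
    {"tx": 0,"ty": 0,"tz": -0.4,"ax": 0,"ay": 0,"az": 0,"fingers": -1},
    {"tx": 0.3,"ty": 0,"tz": 0,"ax": 0,"ay": 0,"az": 0,"fingers": -1},
    {"tx": 0.4,"ty": 0,"tz": 0,"ax": 0,"ay": 0,"az": 0,"fingers": -1},
    {"tx": 0.4,"ty": 0,"tz": 0,"ax": 0,"ay": 0,"az": 0,"fingers": -1},
    {"tx": 0,"ty": 0,"tz": 0,"ax": 0,"ay": 0,"az": 0,"fingers": -1},
    {"tx": 0,"ty": 0,"tz": 0,"ax": 0,"ay": 0,"az": 0,"fingers": -1},
  ],
)

```text
time: 10.8
ee_pos: [0.6027, 0.1038, 0.2494]
eef_rot: [[-0.996, -0.085, -0.001], [-0.085, 0.996, -0.0], [0.001, -0.0, -1.0]]
contact_force: [0.2, 0.2, 0.1]
opening: 1.005
gripper_force: 0.0
```

Run:
```python
from h import *
err(.561,.100,.243)
c=viewer.camera('side'); print(cap(c))
```

```text
t 10.8 p [0.6027 0.1038 0.2494] yaw 4.89 tilt [-9.e-04 -2.e-04 -1.e+00] F [0.21 0.18 0.13]
move (mm, tool): [41.8 -0.3  6.4]
(318.5, 279.0, 22.0, 25.0, array([0.5989, 0.2021, 0.028 ]))
```

play_rows(
  motion=[
    {"tx": 0,"ty": 0,"tz": 0.4,"ax": 0,"ay": 0,"az": 0,"fingers": -1},
    {"tx": 0,"ty": 0,"tz": 0,"ax": 0,"ay": 0,"az": 0,"fingers": -1},
    {"tx": -0.1,"ty": 0,"tz": 0,"ax": 0,"ay": 0,"az": 0,"fingers": -1},
    {"tx": -0.2,"ty": 0,"tz": 0,"ax": 0,"ay": 0,"az": 0,"fingers": -1},
    {"tx": -0.2,"ty": 0,"tz": 0,"ax": 0,"ay": 0,"az": 0,"fingers": -1},
    {"tx": -0.2,"ty": 0,"tz": 0,"ax": 0,"ay": 0,"az": 0,"fingers": -1},
    {"tx": -0.2,"ty": 0,"tz": 0,"ax": 0,"ay": 0,"az": 0,"fingers": -1},
    {"tx": -0.2,"ty": 0,"tz": 0,"ax": 0,"ay": 0,"az": 0,"fingers": -1},
    {"tx": -0.2,"ty": 0,"tz": 0,"ax": 0,"ay": 0,"az": 0,"fingers": -1},
    {"tx": -0.2,"ty": 0,"tz": 0,"ax": 0,"ay": 0,"az": 0,"fingers": -1},
    {"tx": -0.2,"ty": 0,"tz": 0,"ax": 0,"ay": 0,"az": 0,"fingers": -1},
    {"tx": -0.2,"ty": 0,"tz": 0,"ax": 0,"ay": 0,"az": 0,"fingers": -1},
    {"tx": -0.2,"ty": 0,"tz": 0,"ax": 0,"ay": 0,"az": 0,"fingers": -1},
    {"tx": -0.1,"ty": 0,"tz": 0,"ax": 0,"ay": 0,"az": 0,"fingers": -1},
    {"tx": 0,"ty": 0,"tz": 0,"ax": 0,"ay": 0,"az": 0,"fingers": -1},
    {"tx": 0,"ty": 0,"tz": 0,"ax": 0,"ay": 0,"az": 0,"fingers": -1},
  ],
)

```text
time: 12.18
ee_pos: [0.6486, 0.1077, 0.2422]
eef_rot: [[-0.996, -0.085, 0.003], [-0.085, 0.996, 0.0], [-0.003, 0.0, -1.0]]
contact_force: [1.1, -0.1, 6.8]
opening: 1.0
gripper_force: 3.4
```

play_rows(
  motion=[
    {"tx": 0,"ty": 0,"tz": -0.4,"ax": 0,"ay": 0,"az": 0,"fingers": -1},
    {"tx": 0.5,"ty": 0,"tz": 0,"ax": 0,"ay": 0,"az": 0,"fingers": -1},
    {"tx": 0.4,"ty": 0,"tz": 0,"ax": 0,"ay": 0,"az": 0,"fingers": -1},
    {"tx": 0.4,"ty": 0,"tz": 0,"ax": 0,"ay": 0,"az": 0,"fingers": -1},
    {"tx": 0,"ty": 0,"tz": 0,"ax": 0,"ay": 0,"az": 0,"fingers": -1},
    {"tx": 0,"ty": 0,"tz": 0,"ax": 0,"ay": 0,"az": 0,"fingers": -1},
  ],
)

```text
time: 12.68
ee_pos: [0.6206, 0.1054, 0.2495]
eef_rot: [[-0.996, -0.085, -0.001], [-0.085, 0.996, -0.0], [0.001, -0.0, -1.0]]
contact_force: [0.6, -0.6, 0.3]
opening: 0.998
gripper_force: 0.0
```

Run:
```python
from h import *
err(.561,.100,.243)
c=viewer.camera('side'); print(cap(c))
cv2.imwrite('pics/s5.png',cv2.resize(c['image'][180:320,250:440,::-1],None,fx=4,fy=4))
```

```text
t 12.68 p [0.6206 0.1054 0.2495] yaw 4.89 tilt [-8.e-04 -1.e-04 -1.e+00] F [ 0.56 -0.58  0.26]
move (mm, tool): [59.9 -0.3  6.5]
(308.5, 279.5, 23.0, 25.0, array([0.6173, 0.2041, 0.028 ]))
```

View pics/s5.png

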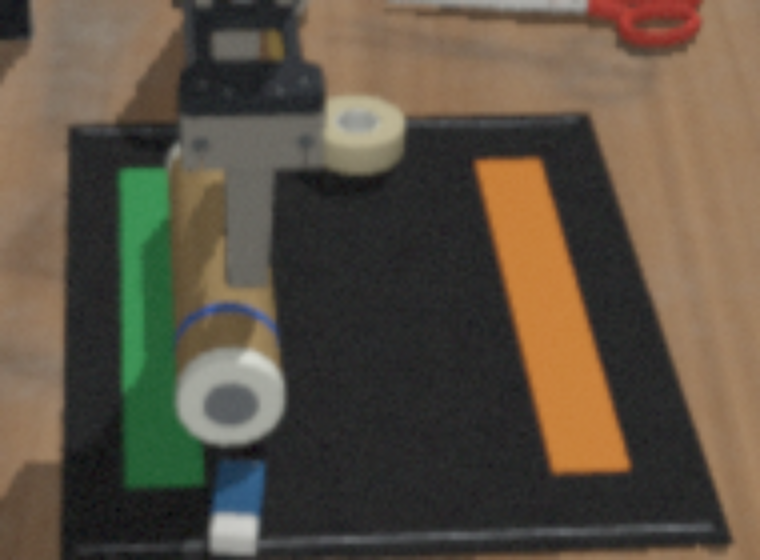

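Cap centre is now at crop pixel (231,400), about 80 mm rolled and about 30 mm to go. The eraser is untouched, with a clear gap to the tube end.

play_rows(
  motion=[
    {"tx": 0,"ty": 0,"tz": 0.42,"ax": 0,"ay": 0,"az": 0,"fingers": -1},
    {"tx": 0,"ty": 0,"tz": 0,"ax": 0,"ay": 0,"az": 0,"fingers": -1},
    {"tx": -0.1,"ty": 0,"tz": 0,"ax": 0,"ay": 0,"az": 0,"fingers": -1},
    {"tx": -0.2,"ty": 0,"tz": 0,"ax": 0,"ay": 0,"az": 0,"fingers": -1},
    {"tx": -0.2,"ty": 0,"tz": 0,"ax": 0,"ay": 0,"az": 0,"fingers": -1},
    {"tx": -0.2,"ty": 0,"tz": 0,"ax": 0,"ay": 0,"az": 0,"fingers": -1},
    {"tx": -0.2,"ty": 0,"tz": 0,"ax": 0,"ay": 0,"az": 0,"fingers": -1},
    {"tx": -0.2,"ty": 0,"tz": 0,"ax": 0,"ay": 0,"az": 0,"fingers": -1},
    {"tx": -0.2,"ty": 0,"tz": 0,"ax": 0,"ay": 0,"az": 0,"fingers": -1},
    {"tx": -0.2,"ty": 0,"tz": 0,"ax": 0,"ay": 0,"az": 0,"fingers": -1},
    {"tx": -0.2,"ty": 0,"tz": 0,"ax": 0,"ay": 0,"az": 0,"fingers": -1},
    {"tx": -0.2,"ty": 0,"tz": 0,"ax": 0,"ay": 0,"az": 0,"fingers": -1},
    {"tx": -0.1,"ty": 0,"tz": 0,"ax": 0,"ay": 0,"az": 0,"fingers": -1},
    {"tx": 0,"ty": 0,"tz": 0,"ax": 0,"ay": 0,"az": 0,"fingers": -1},
    {"tx": 0,"ty": 0,"tz": 0,"ax": 0,"ay": 0,"az": 0,"fingers": -1},
  ],
)

```text
time: 13.98
ee_pos: [0.6631, 0.1089, 0.2428]
eef_rot: [[-0.996, -0.085, 0.005], [-0.085, 0.996, 0.001], [-0.005, 0.0, -1.0]]
contact_force: [1.0, -1.7, 13.1]
opening: 1.002
gripper_force: 6.2
```

play_rows(
  motion=[
    {"tx": 0,"ty": 0,"tz": -0.42,"ax": 0,"ay": 0,"az": 0,"fingers": -1},
    {"tx": 0.3,"ty": 0,"tz": 0,"ax": 0,"ay": 0,"az": 0,"fingers": -1},
    {"tx": 0.4,"ty": 0,"tz": 0,"ax": 0,"ay": 0,"az": 0,"fingers": -1},
    {"tx": 0,"ty": 0,"tz": 0,"ax": 0,"ay": 0,"az": 0,"fingers": -1},
    {"tx": 0,"ty": 0,"tz": 0,"ax": 0,"ay": 0,"az": 0,"fingers": -1},
  ],
)

```text
time: 14.4
ee_pos: [0.6464, 0.1076, 0.2491]
eef_rot: [[-0.996, -0.085, -0.001], [-0.085, 0.996, -0.0], [0.002, -0.0, -1.0]]
contact_force: [-0.2, -0.4, -1.0]
opening: 1.001
gripper_force: 0.0
```

Run:
```python
from h import *
err(.561,.100,.243)
c=viewer.camera('side'); print(cap(c)); c=viewer.camera('top')
cv2.imwrite('pics/t6.png',cv2.resize(c['image'][150:330,210:420,::-1],None,fx=3,fy=3))
```

```text
t 14.4 p [0.6464 0.1076 0.2491] yaw 4.89 tilt [-1.5e-03 -2.0e-04 -1.0e+00] F [-0.24 -0.39 -0.98]
move (mm, tool): [85.7 -0.3  6.2]
(298.5, 279.5, 23.0, 25.0, array([0.6358, 0.2047, 0.028 ]))
```

View pics/t6.png

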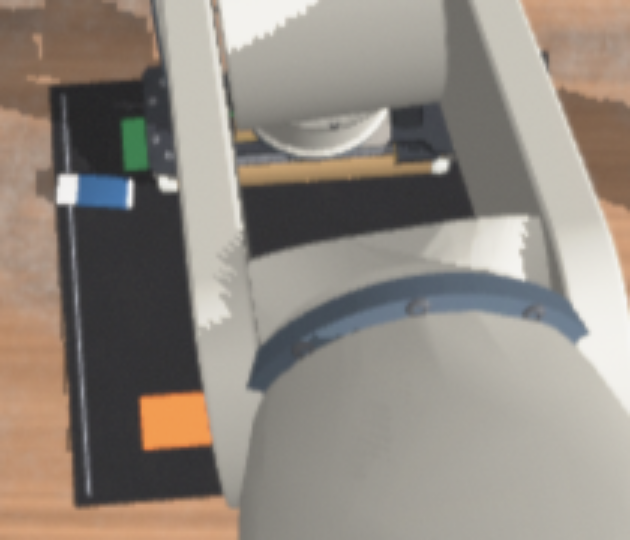

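The top view is mostly hidden by the arm, but the tube's near edge is visible around crop row 175, at the band. By the side-view cap it has gone about 98.5 mm, with about 11.5 mm left.

play_rows(
  motion=[
    {"tx": 0,"ty": 0,"tz": 0.42,"ax": 0,"ay": 0,"az": 0,"fingers": -1},
    {"tx": 0,"ty": 0,"tz": 0,"ax": 0,"ay": 0,"az": 0,"fingers": -1},
    {"tx": -0.1,"ty": 0,"tz": 0,"ax": 0,"ay": 0,"az": 0,"fingers": -1},
    {"tx": -0.15,"ty": 0,"tz": 0,"ax": 0,"ay": 0,"az": 0,"fingers": -1},
    {"tx": -0.15,"ty": 0,"tz": 0,"ax": 0,"ay": 0,"az": 0,"fingers": -1},
    {"tx": -0.15,"ty": 0,"tz": 0,"ax": 0,"ay": 0,"az": 0,"fingers": -1},
    {"tx": -0.15,"ty": 0,"tz": 0,"ax": 0,"ay": 0,"az": 0,"fingers": -1},
    {"tx": -0.15,"ty": 0,"tz": 0,"ax": 0,"ay": 0,"az": 0,"fingers": -1},
    {"tx": -0.15,"ty": 0,"tz": 0,"ax": 0,"ay": 0,"az": 0,"fingers": -1},
    {"tx": -0.1,"ty": 0,"tz": 0,"ax": 0,"ay": 0,"az": 0,"fingers": -1},
    {"tx": -0.05,"ty": 0,"tz": 0,"ax": 0,"ay": 0,"az": 0,"fingers": -1},
    {"tx": 0,"ty": 0,"tz": 0,"ax": 0,"ay": 0,"az": 0,"fingers": -1},
    {"tx": 0,"ty": 0,"tz": 0,"ax": 0,"ay": 0,"az": 0,"fingers": -1},
    {"tx": 0,"ty": 0,"tz": 0,"ax": 0,"ay": 0,"az": 0,"fingers": -1},
  ],
)

```text
time: 15.67
ee_pos: [0.6719, 0.1097, 0.2429]
eef_rot: [[-0.996, -0.085, 0.005], [-0.085, 0.996, 0.001], [-0.005, 0.0, -1.0]]
contact_force: [1.5, -0.8, 12.5]
opening: 0.998
gripper_force: 6.5
```

play_rows(
  motion=[
    {"tx": 0,"ty": 0,"tz": -0.4,"ax": 0,"ay": 0,"az": 0,"fingers": -1},
    {"tx": 0,"ty": 0,"tz": -0.6,"ax": 0,"ay": 0,"az": 0,"fingers": -1},
    {"tx": 0.5,"ty": 0,"tz": -1,"ax": 0,"ay": 0,"az": 0,"fingers": -1},
    {"tx": 1,"ty": 0,"tz": -1,"ax": 0,"ay": 0,"az": 0,"fingers": -1},
    {"tx": 1,"ty": 0,"tz": -1,"ax": 0,"ay": 0,"az": 0,"fingers": -1},
    {"tx": 1,"ty": 0,"tz": -1,"ax": 0,"ay": 0,"az": 0,"fingers": -1},
    {"tx": 1,"ty": 0,"tz": -1,"ax": 0,"ay": 0,"az": 0,"fingers": -1},
    {"tx": 1,"ty": 0,"tz": -1,"ax": 0,"ay": 0,"az": 0,"fingers": -1},
    {"tx": 1,"ty": 0,"tz": -1,"ax": 0,"ay": 0,"az": 0,"fingers": -1},
    {"tx": 1,"ty": 0,"tz": 0,"ax": 0,"ay": 0,"az": 0,"fingers": -1},
    {"tx": 1,"ty": 0,"tz": 0,"ax": 0,"ay": 0,"az": 0,"fingers": -1},
    {"tx": 1,"ty": 0,"tz": 0,"ax": 0,"ay": 0,"az": 0,"fingers": -1},
    {"tx": 0,"ty": 0,"tz": 0,"ax": 0,"ay": 0,"az": 0,"fingers": -1},
    {"tx": 0,"ty": 0,"tz": 0,"ax": 0,"ay": 0,"az": 0,"fingers": -1},
  ],
)

```text
time: 16.83
ee_pos: [0.4805, 0.0934, 0.4018]
eef_rot: [[-0.996, -0.085, 0.001], [-0.085, 0.996, 0.0], [-0.001, 0.0, -1.0]]
contact_force: [0.5, -0.0, 0.5]
opening: 0.999
gripper_force: 0.0
```

Run:
```python
from h import *
err(.561,.100,.243)
c=viewer.camera('side'); print(cap(c)); d=viewer.camera('top'); np.save('s7.npy',c,allow_pickle=True);np.save('t7.npy',d,allow_pickle=True)
f=lambda i:cv2.resize(i,(400,400))
cv2.imwrite('pics/t7.png',np.hstack([f(d['image'][150:330,210:420,::-1]),f(c['image'][180:320,250:410,::-1])]))
```

```text
t 16.83 p [0.4805 0.0934 0.4018] yaw 4.9 tilt [ 7.e-04  1.e-04 -1.e+00] F [ 0.47 -0.02  0.48]
move (mm, tool): [-80.6  -0.3 158.9]
(293.5, 280.0, 24.0, 25.0, array([0.6449, 0.2064, 0.028 ]))
```

View pics/t7.png

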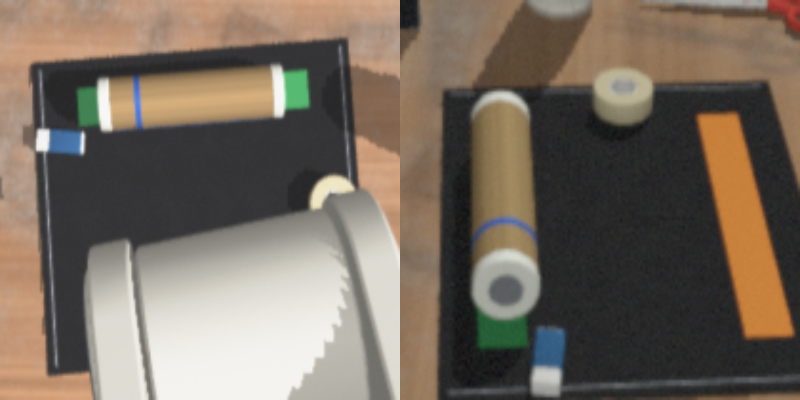

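The tube lies over the green band in both views, with green showing past both ends. I'll measure the offset.

Run:
```python
from h import *
c=np.load('t7.npy',allow_pickle=True).item(); im=c['image']
b=(260,176,361,222)
tb=(mask(im,(5,40,60),(25,255,255),b)|mask(im,(0,0,150),(180,70,255),b)|mask(im,(100,80,60),(130,255,255),b))
r=rect(c,tb,.028); print(r)
a=np.radians(4.72); d=r[0]-np.array([661.1,104.5]); print('across',d@[np.cos(a),np.sin(a)],'along',d@[-np.sin(a),np.cos(a)])
im=im
print('tape',rect(np.load('side0.npy',allow_pickle=True).item(),mask(np.load('side0.npy',allow_pickle=True).item()['image'],(0,0,110),(180,255,255),(295,290,325,325)),.014)[0],
 rect(np.load('s7.npy',allow_pickle=True).item(),mask(np.load('s7.npy',allow_pickle=True).item()['image'],(0,0,110),(180,255,255),(295,290,325,325)),.014)[0])
```

```text
(array([657.2, 107.5]), array([ 53. , 206.9]), 4.5)
across -3.639914837118804 along 3.310743115755466
tape [613.4 263.6] [612.8 263.5]
```

```bash
python3 -c "
from rig import env; print(env.hand_in())"
```

```text
the job is handed in; nothing more can be done
None
```

The tube was rolled in short strokes onto the green band and the job is handed in: it rests about 4 mm off the band's centre line, within 0.5° of parallel and inside both ends, and the camera views show nothing else moved.

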